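Lock the carver's tool chest

ROBOT

A 7-joint arm with a two-finger parallel gripper is mounted at the origin on the work surface. World frame = base frame: x ahead of the robot, y to its left, z up, the work surface at z = 0. Lengths are in m, angles in rad, forces in N, time in s.
With the tool pointing down it reaches from about 0.4 to 0.85 m from the base axis. Payload 10.4 kg.
Tool frame: the origin (TCP) lies at the very end of the fingers, on their centre line; the grasp point (between the pads) lies 19 mm behind it; z points along the fingers, y is the line along which they close (so a half turn about z gives the same grasp; the last joint's range is limited). The gripper opens to 85 mm and grips with 20 to 120 N. Pads are 22 mm wide; open, the fingers measure 114 mm over their backs; the gripper's body (76 mm by 85 mm) begins 54 mm behind the grasp point. The pads swing forward as they close: fully open they stand 13 mm farther back than shut.
Start: joints at [-1.331, 0.332, -0.065, 1.46, 0.022, 1.35, -0.088], TCP at [0.162, 0.604, 0.231] pointing down, gripper open.
Joint ranges: [-2.6, 2.6], [-0.5, 2.12], [-1.47, 1.34], [0.16, 2.42], [-1.27, 4.41], [0.06, 2.06], [-2.6, 2.6]. Speed limits (rad/s): [2.22, 2.22, 2.79, 2.79, 3.14, 3.14, 3.14].

INTERFACE

Orientations are given as a unit quaternion [x, y, z, w].
In Python, from workcell import * gives the robot as it stands.
- The arm moves only by the tool step_arm, never from a script. Its argument "commands" is one flat list of numbers, 7 for each row, row after row: the finger opening in mm, from 0 to 85.4, then the shift along the world's x, y, z as a fraction of full scale, then the turn, a rotation vector about the world's x, y, z as a fraction of full scale. A call has exactly 10 rows; each row is the pose to reach, as a shift and turn from the pose commanded when the call began, turning the shorter way round; what a row does not reach only later rows make up. Full scale, the value 1, is 0.6 m for a shift and pi rad for a turn. A row lasts 1/8 s, in which the tool goes at most 62.5 mm and 10.7 degrees, less where a joint would pass 70% of its speed; a pose out of reach is approached as far as the arm can. A call with a number of a shift or a turn outside -1 to 1 is refused whole. A call with a gripper value outside its range is refused whole. The fingers move at their own pace and stop on an object; "squeeze" is the grip in N (left out, the last holds). Time passes only in rows, so rows that repeat a pose let the fingers close, or fill a call up. It gives the time, the measured TCP pose, the force, the opening and the grip force at its end, in the units of the state.
- get_obs(): the state, without advancing time (a new reading comes with each control period).
- camera(name): name is "scene" or "top"; returns the picture (400x640x3 uint8, red, green, blue); there is no depth.
- camera_params(name): a dict with "mtx" (3x3 intrinsics, pixels), "dist" ([k1, k2, p1, p2, k3] as OpenCV has them; the pictures are not rectified), "extrinsics" (4x4, takes a point from world to camera coordinates). Camera axes: x right, y down, z forward; pixel columns grow to the right and rows downward; lengths in m; the calibration is good to about 2 mm. A picture is of the moment at which its call begins. camera_params takes no time and is no camera call.
- hand_in(): hands the job in; it is judged then, once.
The state is a dict: "clock": time; "joint_pos": joint angles; "joint_velocities": joint speeds; "tau": joint torques, N m; "position": TCP position; "ee_rot": TCP orientation; "ft_force": force on the tool from outside, world axes, zero at the start; "torque": the same for the moment, N m; "grip_width": opening from 0.0 (shut) to 1.0 (fully open); "grasp_force": force on a finger pad.
Only numpy, scipy, OpenCV 4.12 (cv2) and the standard library are available. Lean on these libraries where they do the work, as an engineer would, in place of code of your own. Each camera call takes 0.05 s, during which the arm holds its last target. There are 200 camera calls.

TASK

Lock up the tool chest for the night: fold the hasp strap down flat onto the brass lock, swing the shackle round until its free leg stands over the slot, and press the shackle down until the catch inside clicks and it stays down by itself. Go by feel and never force the lock: press and turn the shackle with no more than about 25 N, leave the things lying around where they are, and finish with your hands off.

Things in the scene. Friction and masses are not known exactly. Their poses are not given: they have to be found in the camera images.
- chest: Wooden tool chest, 222 x 352 x 110 mm, fixed to the bench; origin at the centre of its underside, x towards its back (away from the robot at yaw 0), z up. A brass lock (36 x 74 x 62 mm) sits on its front (-x) face, top level with the lid's top; strap, lock and shackle are part of it.
- lock: Brass lock body; origin at the centre of its top face, 110 mm above the bench; axes as the chest's. Lid front edge at x = +18 mm. The shackle's heel leg stands at y = -22 mm (x = 0); the hole for its free leg (round, 13 mm) is at x = 0, y = +22 mm.
- strap_hinge (a point): Middle of the hasp strap's hinge pin on the lid, 40 mm behind the hole, at lid height; axes as the chest's, the pin along y. The strap swings over the lid and lock at y = -12 to +12 mm from this point.
- strap (a joint): Angle of the steel hasp strap, rad: 0 = flat on the lock, slot over the hole; 1.57 = upright; more = leaning back over the lid (stop at 2.3). 24 mm wide, 3 mm thick, 63 mm long from the pin, slot 16 x 18 mm with its centre 40 mm from the pin. The stiff hinge stays where left; about 2 N at the tip moves it.
- swing (a joint): Turn of the shackle about its heel leg, rad: 0 = free leg over the hole, positive = free leg swung out to the chest's -x side; range -0.25 to 1.9, about 1.05 to 1.7 at the start. Light friction holds it (1 to 2 N at the crossbar). The leg enters the hole only within about 0.08 rad of 0; otherwise the shackle comes up hard after 4 to 8 mm of pressing.
- press (a joint): How far the shackle is pressed down, m: 0 = open, held up by a spring. The pawl catches somewhere between 0.015 and 0.028, different each time, not visible. About 3 N to start, rising to some 8 to 13 N a few mm before the click, then dropping; a hard stop 2.5 mm below. Released before the click it springs back to 0, after it it stays down.
- crown (a point): Top of the middle of the shackle's level crossbar, where it is pressed: 58 mm above the lock's top when open, 22 mm from the heel axis; its y points from heel to free leg. The shackle is a U of 9 mm round steel, legs 44 mm apart, crossbar 10 mm square for 24 mm of its length; it can be pinched across the bar from above. The free leg ends 50 mm below this point.
- strap_tip (a point): Free end of the strap, 63 mm from the hinge pin.
- mallet_mid (a point): Bystander: wooden carver's mallet standing on its head on the bench (92 mm wide, 220 mm tall); point 60 mm up its axis.
- gouge_mid (a point): Bystander: carving gouge lying on the bench, 265 mm long, 24 mm thick; middle.
- oilstone_mid (a point): Bystander: oilstone 50 x 120 x 25 mm lying on the back of the chest lid at the end away from the strap; centre.

How it is judged:
On the way, in this order (a step that is already met when the one before it is completed fails the run):
1. the strap is folded down flat on the lock (value of joint strap below 0.08 rad), for 0.1 s.
2. with the strap down, the shackle has been swung over the slot (value of joint strap below 0.08 rad and value of joint swing below 0.12 rad), for 0.1 s.
At the end, for the whole second after the job is handed in: The strap lies flat on the lock (within 0.08 rad), the shackle is in line (within 0.12 rad), and it stays down on its own, caught by the pawl (more than 13 mm below open), at rest (all of step 2 and value of joint swing above -0.12 rad and value of joint press above 0.013 m and velocity of joint press between -0.01 and 0.01 m/s); the robot touches nothing.
It fails at once if the lock or the catch inside it is forced: loaded with more than 25 N (contact force between any of lock, catch and anything else above 25 N).
It fails at once if the mallet, gouge or oilstone is shifted more than 30 mm (distance of any of mallet_mid, gouge_mid, oilstone_mid from where it was at the start of the episode above 0.03 m).
It also fails if it takes over 64 s, if anything falls off the work surface, if the arm or the gripper's body presses on something with over 40 N, if the wrist force passes 120 N, or if a joint passes its speed limit or range.

## Working session

There is one attempt and no reset: what is moved stays moved. The work goes in short steps, Python scripts to look and compute and a tool call to move; the robot and the scene stay as the last step left them, time stands still between calls to the robot, and variables do not carry over. Pictures are saved under pics/ and viewed, at most 10 in all, crops included, and the job is handed in when it is done.

Besides the shell and the picture viewer there is one more tool, called as name(argument=value, ...) on one line, values as JSON. step_arm: Moves the arm, as the interface text tells. Its arguments: {"type":"object","properties":{"commands":{"type":"array","items":{"type":"number"}},"squeeze":{"type":"number"}},"required":["commands"]}

```bash
mkdir -p pics; ls
cat > h.py <<'E'
from workcell import *
import numpy as np, cv2
def ray(name,uv):
    p=camera_params(name);E=np.array(p["extrinsics"])
    n=cv2.undistortPoints(np.array([[uv]],float),np.array(p["mtx"]),np.array(p["dist"]))[0,0]
    R=E[:3,:3];t=E[:3,3]
    return -R.T@t, R.T@np.array([n[0],n[1],1.])
def onz(name,uv,z):
    o,d=ray(name,uv); return o+d*(z-o[2])/d[2]
def two(uv_s,uv_t):
    a,d=ray("scene",uv_s);b,e=ray("top",uv_t)
    s=np.linalg.lstsq(np.c_[d,-e],b-a,rcond=None)[0]
    p,q=a+d*s[0],b+e*s[1]; return (p+q)/2,np.linalg.norm(p-q)
def proj(name,P):
    p=camera_params(name);E=np.array(p["extrinsics"])
    return cv2.projectPoints(np.atleast_2d(np.array(P,float)),cv2.Rodrigues(E[:3,:3])[0],E[:3,3],np.array(p["mtx"]),np.array(p["dist"]))[0][:,0]
def shot(name,f,crop=None,k=1):
    im=camera(name)[:,:,::-1].copy(); cv2.imwrite(f"pics/raw_{f}.png",im)
    if crop: x,y,w,h=crop; im=im[y:y+h,x:x+w]
    cv2.imwrite(f"pics/{f}.png",cv2.resize(im,None,fx=k,fy=k,interpolation=cv2.INTER_CUBIC)); return im
E
python3 - <<'E'
from h import *
a=shot("scene","s0");b=shot("top","t0")
cv2.imwrite("pics/both0.png",cv2.resize(np.vstack([a,b]),(480,600)) if 0 else np.vstack([a,b])[::1,::1][:, :])
for n in("scene","top"):
    p=camera_params(n);E=np.array(p["extrinsics"]);print(n,-E[:3,:3].T@E[:3,3],E[2,:3],p["mtx"][0][0])
print(get_obs())
E
```

```text
pics
scene [1.32668077 1.11764147 1.13472436] [-0.42486709 -0.67910602 -0.59858414] 514.4134331624355
top [ 0.35375479 -0.026738    1.59473876] [ 1.81002002e-01  2.47681998e-04 -9.83482696e-01] 514.6759890089754
{'clock': 0.1, 'joint_pos': array([-1.33056973,  0.33279159, -0.06473614,  1.46083521,  0.02161062,
        1.34990922, -0.08849209]), 'joint_velocities': array([ 0.0011131 , -0.00164285,  0.0009939 , -0.00199489,  0.00113305,
        0.00250491, -0.00010403]), 'tau': array([ 1.92614978e-03, -6.26744914e+01,  4.94941045e-02, -3.92431712e+01,
        1.63609145e-02,  6.94077156e-03, -1.68453624e-05]), 'position': array([0.16228153, 0.60322288, 0.23061682]), 'ee_rot': array([ 1.31004053e-01,  9.91381636e-01, -6.21251385e-04, -5.43988779e-05]), 'ft_force': array([-0.05179927, -0.19449788, -0.37703282]), 'torque': array([-0.05948803, -0.0067371 ,  0.01181938]), 'grasp_force': 0.0, 'grip_width': 1.0005615431673487}
```

View pics/s0.png

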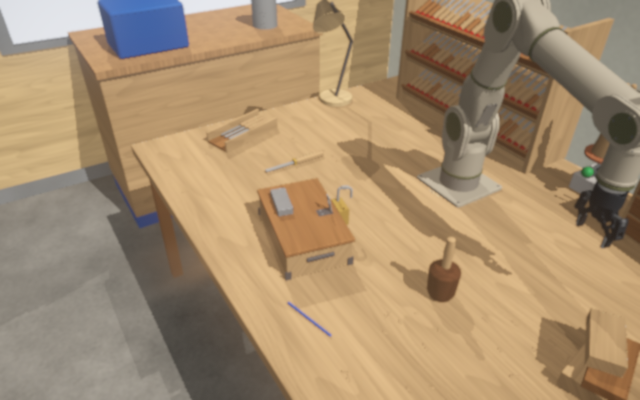

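View pics/t0.png

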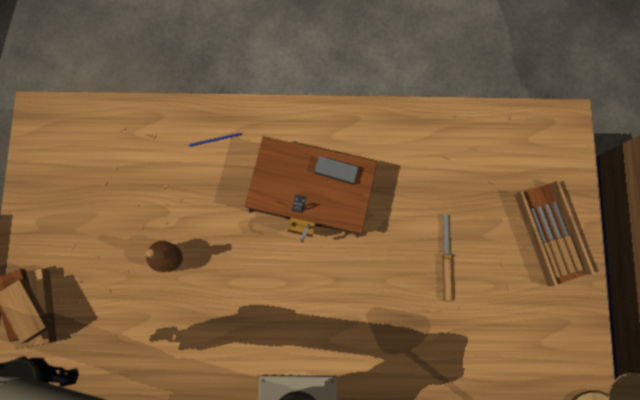

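The chest is at top (312,185), with the brass lock at (301,227), the shackle at (305,235) and the strap standing up at (299,203). The mallet is at (164,256), the gouge at (447,257) and the oilstone at (337,169). In the scene view the lock is at (341,208). Next I'll take close crops of both.

Run:
```python
from h import *
a=cv2.imread("pics/raw_s0.png")[170:280,250:370];b=cv2.imread("pics/raw_t0.png")[130:245,240:385]
f=lambda i:cv2.resize(i,(400,int(i.shape[0]*400/i.shape[1])),interpolation=cv2.INTER_CUBIC)
a,b=f(a),f(b);h=max(a.shape[0],b.shape[0])
p=lambda i:cv2.copyMakeBorder(i,0,h-i.shape[0],0,0,cv2.BORDER_CONSTANT)
cv2.imwrite("pics/c0.png",np.hstack([p(a),p(b)]))
# lid contour in top view
im=cv2.imread("pics/raw_t0.png");hsv=cv2.cvtColor(im,cv2.COLOR_BGR2HSV)
roi=hsv[130:245,240:385]
print(roi[60,30],roi[97,58], hsv[120,400])
m=cv2.inRange(hsv,(0,130,50),(12,255,200));m[:130]=0;m[245:]=0;m[:,:240]=0;m[:,385:]=0
c=max(cv2.findContours(cv2.morphologyEx(m,cv2.MORPH_CLOSE,np.ones((15,15))),0,2)[0],key=cv2.contourArea)
w=np.array([onz("top",q[0],0.11)[:2] for q in c]).astype(np.float32)
r=cv2.minAreaRect(w);print(r,cv2.boxPoints(r))
mb=cv2.inRange(hsv,(18,150,90),(32,255,255));mb[:215]=0;mb[245:]=0;mb[:,:270]=0;mb[:,330:]=0
ys,xs=np.nonzero(mb);print(len(xs),xs.min(),xs.max(),ys.min(),ys.max())
for z in (0.11,):
    r=cv2.minAreaRect(np.array([onz("top",q,z)[:2] for q in zip(xs,ys)],np.float32));print(r)
```

```text
[ 12 180 125] [ 19 184 147] [ 15 143 143]
((0.6760258078575134, -0.03171724081039429), (0.3493275046348572, 0.22248585522174835), 77.80180358886719) [[ 0.5303891  -0.17893256]
 [ 0.7478517  -0.22594249]
 [ 0.82166255  0.11549808]
 [ 0.6041999   0.16250801]]
245 288 314 218 234
((0.5501061081886292, -0.0040336959064006805), (0.0725991353392601, 0.035850539803504944), 77.498779296875)
```

View pics/c0.png

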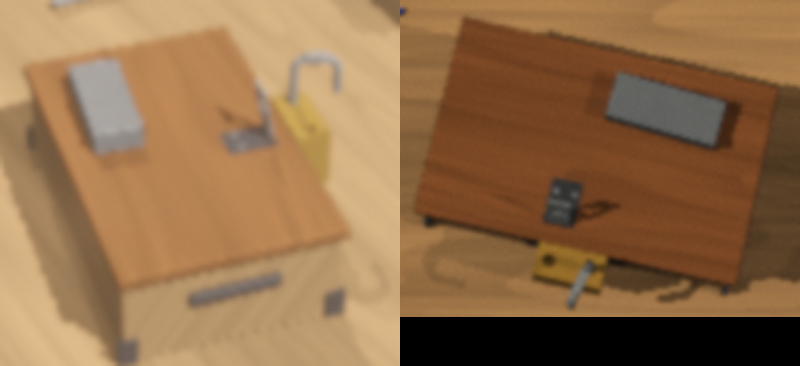

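The left crop shows the strap about upright, with its tip at scene ≈ (328,195.5), and the U shackle standing on the brass. The right crop shows the hole at top ≈ (294.4,224) and the crossbar running from heel ≈ (307.8,227) to its free end ≈ (302.4,240.5).

```bash
cat >> h.py <<'E'
psi=-0.215; L=np.array([0.5501,-0.0040,0.110])
R=np.array([[np.cos(psi),-np.sin(psi),0],[np.sin(psi),np.cos(psi),0],[0,0,1]])
def W(p): return L+R@np.array(p,float)      # lock->world
def K(p): return R.T@(np.array(p,float)-L)  # world->lock
E
python3 - <<'E'
from h import *
print("hole",K(onz("top",(294.4,223.9),.11)))
q=lambda u,v:(240+(u-400)*.3625,130+v*.3625)
for uv in((590,264),(572,305)): print("bar",K(onz("top",q(*uv),.163)))
s=lambda u,v:(250+u*.3,170+v*.3)
for uv in((260,85),(264,135)):
    o,d=ray("scene",s(*uv)); o=K(o);d=R.T@d; print("strap on y=22",o+d*(22e-3-o[1])/d[1])
for uv in((297,70),(333,70)): # bar top on z
    print("scene bar",K(onz("scene",s(*uv),.163)))
for n in ("scene","top"): print(n,[np.round(proj(n,W(p))[0],1) for p in [(0,0,0),(.04,.022,0),(0,.022,0),(.04,.022,.063),(0,-.022,.058)]])
print(W((0,-.022,.058)),W((.04,.022,0)))
ms=cv2.inRange(cv2.cvtColor(cv2.imread("pics/raw_t0.png"),cv2.COLOR_BGR2HSV),(90,10,60),(130,120,255))
E
```

```text
hole [2.09421560e-03 2.03959971e-02 9.71445147e-17]
bar [-0.00035572 -0.02331003  0.053     ]
bar [-0.04517399 -0.01510162  0.053     ]
strap on y=22 [0.04948154 0.022      0.0632744 ]
strap on y=22 [0.04428549 0.022      0.00169677]
scene bar [ 0.0016793  -0.00297379  0.053     ]
scene bar [-0.03161006  0.00841223  0.053     ]
scene [array([339.4, 204.4]), array([330.4, 210.7]), array([341.9, 208.2]), array([330.8, 195. ]), array([337.5, 186.5])]
top [array([301.1, 226.2]), array([296.9, 211.2]), array([293.7, 224.5]), array([296.4, 207.6]), array([308.5, 225.2])]
[ 0.54540636 -0.02549348  0.168     ] [0.5938727  0.00895958 0.11      ]
```

step_arm(commands=[0,0,0,0.1,0,0,0,0,0,0,0.2,0,0,0,0,0.7,-0.9,0.2,0,0,0.015,0,0.7,-0.9,0.2,0,0,0.015,0,0.7,-0.9,0.2,0,0,0.015,0,0.7,-0.9,0.2,0,0,0.015,0,0.7,-0.9,0.2,0,0,0.015,0,0.7,-0.9,0.2,0,0,0.015,0,0.7,-0.9,0.2,0,0,0.015,0,0.7,-0.9,0.2,0,0,0.015], squeeze=20)

```text
clock: 1.35
position: [0.4701, 0.207, 0.3512]
ee_rot: [0.108, 0.994, 0.0, -0.0]
ft_force: [0.4, 0.8, 0.9]
grip_width: -0.001
grasp_force: 0.0
```

step_arm(commands=[0,0.27,-0.34,0,0,0,0,0,0.27,-0.34,0,0,0,0,0,0.27,-0.34,0,0,0,0,0,0.27,-0.34,0,0,0,0,0,0.27,-0.34,0,0,0,0,0,0.27,-0.34,-0.2,0,0,0,0,0.27,-0.34,-0.2,0,0,0,0,0.27,-0.34,-0.2,0,0,0,0,0.27,-0.34,-0.2,0,0,0,0,0.27,-0.34,-0.2,0,0,0])

```text
clock: 2.6
position: [0.6326, 0.005, 0.2344]
ee_rot: [0.108, 0.994, 0.001, 0.002]
ft_force: [-0.6, 0.1, -0.5]
grip_width: -0.004
grasp_force: 0.0
```

Run:
```python
from h import *
o=get_obs();print(o["position"],o["ee_rot"],o["ft_force"]);print(K(o["position"]))
print(onz("top",(164,256),.2),W((.08,.022,.045)))
a=shot("scene","s1",(290,150,90,80),6)
```

```text
[0.63260675 0.00499588 0.23436842] [1.07516107e-01 9.94201049e-01 5.71600973e-04 2.05787626e-03] [-0.63693358  0.13651642 -0.54328285]
[0.0786879  0.02639137 0.12436842]
[0.45129691 0.3639204  0.2       ] [6.32951755e-01 4.25686408e-04 1.55000000e-01]
```

View pics/s1.png

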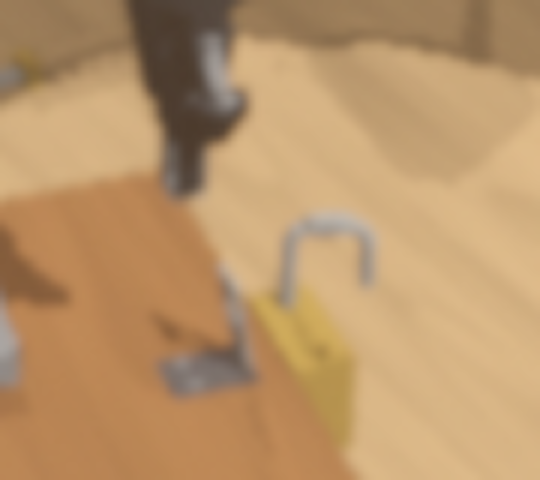

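The gripper fingertips are at about (321,182) in the scene picture, clear behind the strap, whose tip is at about (327,195). Next I descend and push the strap over along its arc.

step_arm(commands=[0,0,-0.005,-0.06,0,0,0,0,0,-0.005,-0.122,0,0,0,0,0,-0.005,-0.122,0,0,0,0,-0.022,0,-0.122,0,0,0,0,-0.042,0.004,-0.122,0,0,0,0,-0.069,0.01,-0.127,0,0,0,0,-0.081,0.012,-0.132,0,0,0,0,-0.092,0.015,-0.139,0,0,0,0,-0.098,0.016,-0.145,0,0,0,0,-0.105,0.018,-0.152,0,0,0])

```text
clock: 3.9
position: [0.5683, 0.0156, 0.1399]
ee_rot: [0.108, 0.994, -0.0, 0.0]
ft_force: [2.0, -1.1, -0.2]
grip_width: 0.001
grasp_force: 0.7
```

Run:
```python
from h import *
o=get_obs();print(K(o["position"]),o["ft_force"])
a=shot("scene","s2",(290,150,90,80),6)
```

```text
[0.01359069 0.02307316 0.02985501] [ 1.97184704 -1.12218676 -0.19416596]
```

View pics/s2.png

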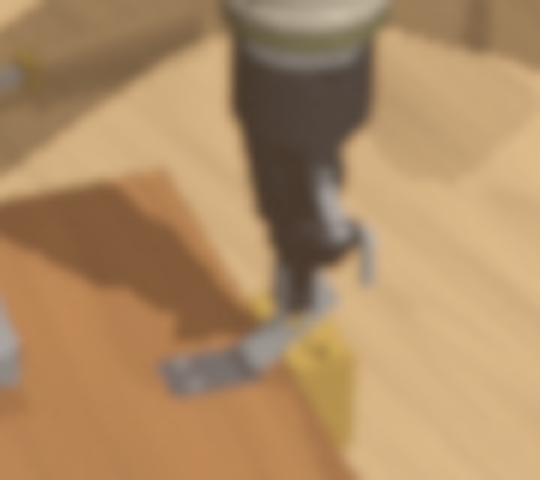

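The strap is under the fingertips at about 40°, with its tip at ≈ (344,198). I continue the arc.

step_arm(commands=[0,-0.004,0.001,-0.008,0,0,0,0,-0.0075,0.0015,-0.0165,0,0,0,0,-0.009,0.002,-0.022,0,0,0,0,-0.0105,0.0025,-0.027,0,0,0,0,-0.0115,0.0025,-0.03,0,0,0,0,-0.012,0.0025,-0.033,0,0,0,0,-0.012,0.0025,-0.035,0,0,0,0,-0.012,0.0025,-0.037,0,0,0,0,-0.012,0.0025,-0.037,0,0,0,0,-0.012,0.0025,-0.037,0,0,0])

```text
clock: 5.2
position: [0.5613, 0.0171, 0.1179]
ee_rot: [0.108, 0.994, -0.0, 0.0]
ft_force: [1.3, 0.3, 0.0]
grip_width: 0.001
grasp_force: 0.0
```

step_arm(commands=[0,0,0,-0.001,0,0,0,0,0,0,-0.002,0,0,0,0,0,0,-0.003,0,0,0,0,0,0,-0.004,0,0,0,0,0,0,-0.005,0,0,0,0,0,0,-0.005,0,0,0,0,0,0,-0.006,0,0,0,0,0,0,-0.006,0,0,0,0,0,0,-0.006,0,0,0,0,0,0,-0.006,0,0,0])

```text
clock: 6.45
position: [0.5611, 0.0172, 0.1143]
ee_rot: [0.108, 0.994, 0.0, 0.0]
ft_force: [-0.9, 0.7, 0.7]
grip_width: 0.0
grasp_force: 0.1
```

step_arm(commands=[0,0,0,-0.0005,0,0,0,0,0,0,-0.001,0,0,0,0,0,0,-0.001,0,0,0,0,0,0,-0.0015,0,0,0,0,0,0,-0.0015,0,0,0,0,0,0,-0.002,0,0,0,0,0,0,-0.002,0,0,0,0,0,0,-0.002,0,0,0,0,0,0,-0.002,0,0,0,0,0,0,-0.002,0,0,0])

```text
clock: 7.7
position: [0.5612, 0.0172, 0.1136]
ee_rot: [0.108, 0.994, 0.0, 0.0]
ft_force: [-2.8, 0.4, 6.8]
grip_width: 0.003
grasp_force: 3.6
```

step_arm(commands=[0,0,0,-0.0005,0,0,0,0,0,0,-0.0005,0,0,0,0,0,0,-0.0005,0,0,0,0,0,0,-0.0005,0,0,0,0,0,0,-0.0005,0,0,0,0,0,0,-0.0005,0,0,0,0,0,0,-0.0005,0,0,0,0,0,0,-0.0005,0,0,0,0,0,0,-0.0005,0,0,0,0,0,0,-0.0005,0,0,0])

```text
clock: 8.95
position: [0.5612, 0.0172, 0.1135]
ee_rot: [0.108, 0.994, 0.0, 0.0]
ft_force: [-4.4, 0.0, 9.4]
grip_width: -0.004
grasp_force: 4.9
```

The strap is bedded: 9 N and no further give, at 3.5 mm above the lock. Next I lift, move above the crown and open the fingers.

step_arm(commands=[0,0,0,0.08,0,0,0,0,0,0,0.16,0,0,0,40,0,0,0.16,0,0,0,40,-0.06,-0.057,0.16,0,0,-0.057,40,-0.06,-0.057,0.16,0,0,-0.057,40,-0.06,-0.057,0.16,0,0,-0.057,40,-0.06,-0.057,0.16,0,0,-0.057,40,-0.06,-0.057,0.16,0,0,-0.057,40,-0.06,-0.057,0.16,0,0,-0.057,40,-0.06,-0.057,0.16,0,0,-0.057])

```text
clock: 10.2
position: [0.5252, -0.0169, 0.2088]
ee_rot: [0.196, 0.981, -0.0, -0.0]
ft_force: [0.3, 0.6, -0.7]
grip_width: 0.468
grasp_force: 0.0
```

Run:
```python
from h import *
o=get_obs();print(K(o["position"]),o["ft_force"],np.round(o["joint_pos"],2),o["grip_width"])
s=lambda u,v:(290+u/6,150+v/6)
for z in (.14,.15):
  for uv in((287,265),(367,265)): print(z,K(onz("scene",s(*uv),z)))
for sw in (1.2,1.3,1.4,1.5): print(sw,(proj("scene",[W((-.044*np.sin(sw),-.022+.044*np.cos(sw),.035)),W((0,-.022,.035))])-[290,150])*6)
a=shot("scene","s3",(290,150,90,80),6)
```

```text
[-0.02157731 -0.01793665  0.09878427] [ 0.25541015  0.57153219 -0.67094884] [-0.56  0.13  0.55  1.78 -0.07  1.25  1.19] 0.4677139763917231
0.14 [-0.00011731 -0.01742201  0.03      ]
0.14 [-0.04183254 -0.00315047  0.03      ]
0.15 [ 0.00510544 -0.00456497  0.04      ]
0.15 [-0.03619043  0.00956309  0.04      ]
1.2 [[364.00941727 254.99588732]
 [284.07229468 253.07892936]]
1.3 [[363.48826847 250.35086115]
 [284.07229468 253.07892936]]
1.4 [[362.17848527 245.75209414]
 [284.07229468 253.07892936]]
1.5 [[360.09784324 241.24477948]
 [284.07229468 253.07892936]]
```

View pics/s3.png

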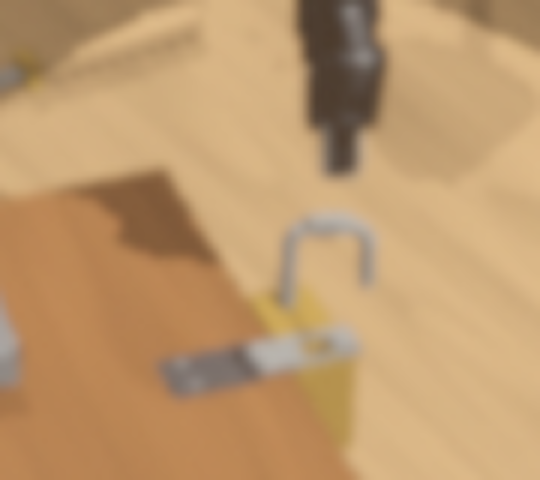

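The strap lies flat with its slot over the hole at ≈ (343,207). The shackle is still swung out and the fingers are straight above its crossbar. Next I descend around the bar and close to a loose cage.

step_arm(commands=[40,0,0.001,-0.03,0,0,-0.02,40,0,0.001,-0.06,0,0,-0.02,40,0,0.001,-0.087,0,0,-0.02,40,0,0.001,-0.087,0,0,-0.02,30,0,0.001,-0.087,0,0,-0.02,25,0,0.001,-0.087,0,0,-0.02,20,0,0.001,-0.087,0,0,-0.02,17,0,0.001,-0.087,0,0,-0.02,14,0,0.001,-0.087,0,0,-0.02,14,0,0.001,-0.087,0,0,-0.02])

```text
clock: 11.5
position: [0.5252, -0.0164, 0.1567]
ee_rot: [0.227, 0.974, 0.0, 0.0]
ft_force: [0.6, 0.5, 0.2]
grip_width: 0.162
grasp_force: 0.0
```

Run:
```python
from h import *
o=get_obs();print(K(o["position"]),o["ft_force"],o["torque"],o["grip_width"],o["grasp_force"])
a=shot("scene","s4",(290,150,90,80),6)
```

```text
[-0.02173033 -0.01741518  0.0466885 ] [0.63869233 0.49604929 0.18331787] [ 0.00772647 -0.00103849 -0.02907631] 0.16181546727173238 0.0
```

View pics/s4.png

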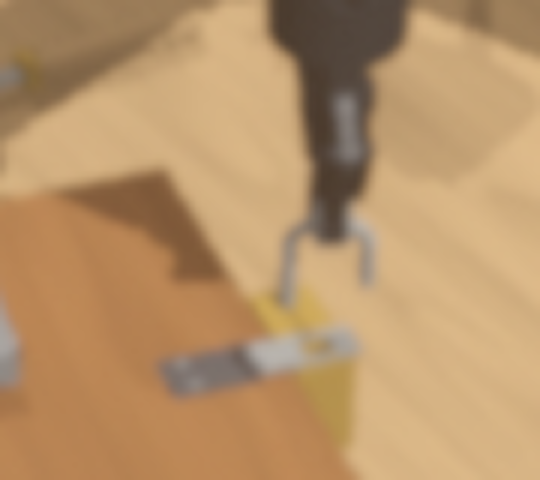

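The bar is caged between the fingers at ≈ (345,188) and nothing is loaded. I'll work out the arc rows about the heel.

Run:
```python
from h import *
p0=np.array([-.0217,-.0174])
for s in np.r_[np.linspace(1.2,.15,8),.05,0]:
    d=R[:2,:2]@(np.array([-.022*np.sin(s),-.022+.022*np.cos(s)])-p0)/.6
    print(np.round(s,2),np.round(d,4),np.round((s-1.33)/np.pi,3))
```

```text
1.2 [0.0031 0.0051] -0.041
1.05 [0.0065 0.0094] -0.089
0.9 [0.0105 0.0132] -0.137
0.75 [0.015  0.0163] -0.185
0.6 [0.0199 0.0188] -0.232
0.45 [0.0252 0.0205] -0.28
0.3 [0.0306 0.0213] -0.328
0.15 [0.0361 0.0214] -0.376
0.05 [0.0397 0.021 ] -0.407
0.0 [0.0415 0.0206] -0.423
```

step_arm(commands=[14,0.003,0.005,0,0,0,-0.041,14,0.0065,0.0095,0,0,0,-0.089,14,0.0105,0.013,0,0,0,-0.137,14,0.015,0.0165,0,0,0,-0.185,14,0.02,0.019,0,0,0,-0.232,14,0.025,0.0205,0,0,0,-0.28,14,0.0305,0.0215,0,0,0,-0.328,14,0.036,0.0215,0,0,0,-0.376,14,0.0395,0.021,0,0,0,-0.407,14,0.0415,0.0205,0,0,0,-0.423])

```text
clock: 12.8
position: [0.5499, -0.0041, 0.1566]
ee_rot: [0.78, 0.626, -0.0, -0.0]
ft_force: [-0.5, -0.4, 1.2]
grip_width: 0.167
grasp_force: 0.5
```

Run:
```python
from h import *
o=get_obs();print(K(o["position"]),o["ft_force"],o["torque"],o["grip_width"],o["grasp_force"])
```

```text
[-0.00014449 -0.00015909  0.04657245] [-0.51565214 -0.38571576  1.16183904] [-0.03473048  0.23165044  0.00736159] 0.16657897567156926 0.5460732580104377
```

step_arm(commands=[12,0,0,0,0,0,0,11,0,0,0,0,0,0,10.5,0,0,0,0,0,0,10.5,0,0,0,0,0,0,14,0,0,0,0,0,0,20,0,0,0,0,0,0,40,0,0,0,0,0,0,40,0,0,0,0,0,0,40,0,0,0.05,0,0,0,40,0,0,0.1,0,0,0])

```text
clock: 14.05
position: [0.5498, -0.0042, 0.2173]
ee_rot: [0.779, 0.627, -0.0, -0.0]
ft_force: [0.5, 0.4, 0.3]
grip_width: 0.466
grasp_force: 0.0
```

Run:
```python
from h import *
o=get_obs();print(K(o["position"]),o["ft_force"],o["torque"],o["grip_width"],o["grasp_force"])
for sw in (-.1,0,.1): print(sw,(proj("scene",[W((-.044*np.sin(sw),-.022+.044*np.cos(sw),.03)),W((0,-.022,.03))])-[290,150])*6)
a=shot("scene","s5",(290,150,90,80),6)
```

```text
[-0.00023376 -0.00025527  0.10725157] [0.47448437 0.39557672 0.31598863] [-0.0346407  -0.05233134  0.00301392] 0.46564882608364633 0.0
-0.1 [[305.17585279 306.72103638]
 [283.83048776 260.44668641]]
0 [[312.89144483 305.3830858 ]
 [283.83048776 260.44668641]]
0.1 [[320.30038286 303.58945435]
 [283.83048776 260.44668641]]
```

View pics/s5.png

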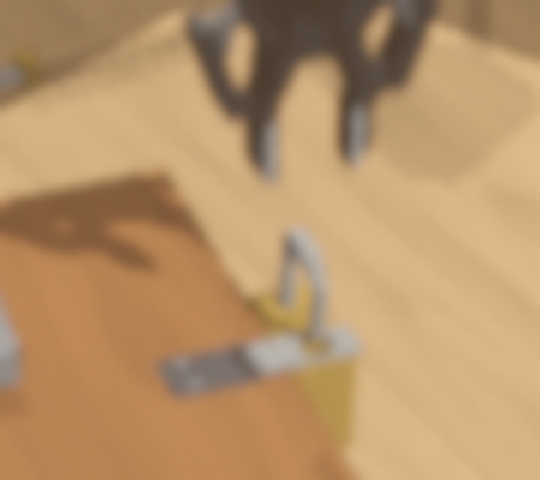

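The strap is flat and the shackle's free leg (318,305 in the crop) stands over the slot, so swing ≈ 0. I close the fingers and come down onto the crown.

step_arm(commands=[0,0,0,0,0,0,0,0,0,0,0,0,0,0,0,0,0,0,0,0,0,0,0,0,-0.03,0,0,0,0,0,0,-0.06,0,0,0,0,0,0,-0.07,0,0,0,0,0,0,-0.074,0,0,0,0,0,0,-0.078,0,0,0,0,0,0,-0.082,0,0,0,0,0,0,-0.086,0,0,0])

```text
clock: 15.35
position: [0.5504, -0.0041, 0.1654]
ee_rot: [0.779, 0.627, 0.0, 0.0]
ft_force: [-1.4, -0.4, 3.1]
grip_width: 0.007
grasp_force: 1.7
```

step_arm(commands=[0,0,0,-0.001,0,0,0,0,0,0,-0.002,0,0,0,0,0,0,-0.003,0,0,0,0,0,0,-0.004,0,0,0,0,0,0,-0.005,0,0,0,0,0,0,-0.005,0,0,0,0,0,0,-0.006,0,0,0,0,0,0,-0.006,0,0,0,0,0,0,-0.006,0,0,0,0,0,0,-0.006,0,0,0])

```text
clock: 16.6
position: [0.5502, -0.0041, 0.1617]
ee_rot: [0.779, 0.627, 0.0, 0.0]
ft_force: [1.3, 0.0, 4.1]
grip_width: -0.001
grasp_force: 2.6
```

Pressed 6 mm at 4 N, with no hard stop yet.

step_arm(commands=[0,0,0,-0.001,0,0,0,0,0,0,-0.002,0,0,0,0,0,0,-0.003,0,0,0,0,0,0,-0.004,0,0,0,0,0,0,-0.005,0,0,0,0,0,0,-0.006,0,0,0,0,0,0,-0.006,0,0,0,0,0,0,-0.006,0,0,0,0,0,0,-0.006,0,0,0,0,0,0,-0.006,0,0,0])

```text
clock: 17.85
position: [0.5504, -0.004, 0.1587]
ee_rot: [0.779, 0.627, 0.001, 0.0]
ft_force: [-0.7, 1.2, 9.4]
grip_width: 0.0
grasp_force: 5.4
```

step_arm(commands=[0,0,0,-0.0005,0,0,0,0,0,0,-0.001,0,0,0,0,0,0,-0.001,0,0,0,0,0,0,-0.001,0,0,0,0,0,0,-0.001,0,0,0,0,0,0,-0.001,0,0,0,0,0,0,-0.001,0,0,0,0,0,0,-0.001,0,0,0,0,0,0,-0.001,0,0,0,0,0,0,-0.001,0,0,0])

```text
clock: 19.1
position: [0.5505, -0.004, 0.1582]
ee_rot: [0.779, 0.627, 0.001, 0.0]
ft_force: [-1.6, 0.6, 13.0]
grip_width: 0.002
grasp_force: 6.3
```

step_arm(commands=[0,0,0,-0.0007,0,0,0,0,0,0,-0.0007,0,0,0,0,0,0,-0.0007,0,0,0,0,0,0,-0.0007,0,0,0,0,0,0,-0.0007,0,0,0,0,0,0,-0.0007,0,0,0,0,0,0,-0.0007,0,0,0,0,0,0,-0.0007,0,0,0,0,0,0,-0.0007,0,0,0,0,0,0,-0.0007,0,0,0])

```text
clock: 20.35
position: [0.5505, -0.004, 0.1579]
ee_rot: [0.779, 0.627, 0.001, 0.0]
ft_force: [-1.6, 1.6, 13.5]
grip_width: 0.001
grasp_force: 6.6
```

Run:
```python
from h import *
o=get_obs();print(K(o["position"]),o["ft_force"],o["torque"],o["grasp_force"])
f=[]
for i in range(3):
    a=shot("scene","s6",(300,165,60,60),10); f.append(get_obs()["ft_force"])
print(np.mean(f,0))
```

```text
[3.91666323e-04 7.24437886e-05 4.78724143e-02] [-1.6277593   1.63768442 13.53084263] [ 0.19912564  0.39081516 -0.02346201] 6.560025656945072
[-1.87487856  0.94261832 13.18037521]
```

View pics/s6.png

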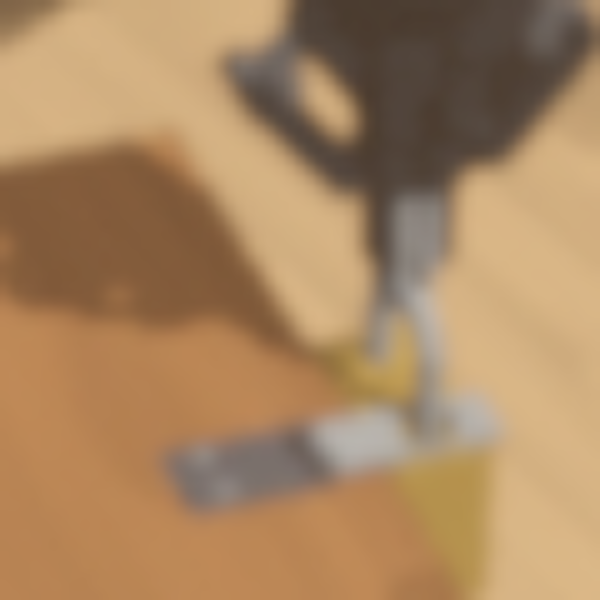

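The leg goes into the slot at ≈ (343,207). The force is levelling off at 13 N, so I press gently a little further.

step_arm(commands=[0,0,0,-0.0007,0,0,0,0,0,0,-0.0007,0,0,0,0,0,0,-0.0007,0,0,0,0,0,0,-0.0007,0,0,0,0,0,0,-0.0007,0,0,0,0,0,0,-0.0007,0,0,0,0,0,0,-0.0007,0,0,0,0,0,0,-0.0007,0,0,0,0,0,0,-0.0007,0,0,0,0,0,0,-0.0007,0,0,0])

```text
clock: 21.75
position: [0.5506, -0.004, 0.1575]
ee_rot: [0.779, 0.627, 0.001, 0.0]
ft_force: [-2.5, 0.7, 13.3]
grip_width: -0.001
grasp_force: 6.7
```

step_arm(commands=[0,0,0,-0.0005,0,0,0,0,0,0,-0.001,0,0,0,0,0,0,-0.0015,0,0,0,0,0,0,-0.002,0,0,0,0,0,0,-0.0025,0,0,0,0,0,0,-0.0025,0,0,0,0,0,0,-0.0025,0,0,0,0,0,0,-0.0025,0,0,0,0,0,0,-0.0025,0,0,0,0,0,0,-0.0025,0,0,0])

```text
clock: 23.0
position: [0.5507, -0.004, 0.1563]
ee_rot: [0.779, 0.627, 0.001, 0.0]
ft_force: [-2.4, -0.1, 15.6]
grip_width: 0.002
grasp_force: 8.0
```

step_arm(commands=[0,0,0,-0.0005,0,0,0,0,0,0,-0.001,0,0,0,0,0,0,-0.0015,0,0,0,0,0,0,-0.0018,0,0,0,0,0,0,-0.0018,0,0,0,0,0,0,-0.0018,0,0,0,0,0,0,-0.0018,0,0,0,0,0,0,-0.0018,0,0,0,0,0,0,-0.0018,0,0,0,0,0,0,-0.0018,0,0,0])

```text
clock: 24.25
position: [0.5507, -0.004, 0.1551]
ee_rot: [0.779, 0.627, 0.001, 0.0]
ft_force: [-2.2, 0.8, 15.3]
grip_width: 0.0
grasp_force: 7.5
```

Plateau at about 15 N and the shackle is still moving in (about 13 mm). I go on in the same small steps.

step_arm(commands=[0,0,0,-0.0005,0,0,0,0,0,0,-0.001,0,0,0,0,0,0,-0.0015,0,0,0,0,0,0,-0.002,0,0,0,0,0,0,-0.002,0,0,0,0,0,0,-0.002,0,0,0,0,0,0,-0.002,0,0,0,0,0,0,-0.002,0,0,0,0,0,0,-0.002,0,0,0,0,0,0,-0.002,0,0,0])

```text
clock: 25.5
position: [0.5504, -0.004, 0.1531]
ee_rot: [0.779, 0.627, 0.0, 0.0]
ft_force: [1.7, 0.3, 7.2]
grip_width: 0.002
grasp_force: 3.7
```

step_arm(commands=[0,0,0,-0.0005,0,0,0,0,0,0,-0.001,0,0,0,0,0,0,-0.0015,0,0,0,0,0,0,-0.0015,0,0,0,0,0,0,-0.0015,0,0,0,0,0,0,-0.0015,0,0,0,0,0,0,-0.0015,0,0,0,0,0,0,-0.0015,0,0,0,0,0,0,-0.0015,0,0,0,0,0,0,-0.0015,0,0,0])

```text
clock: 26.75
position: [0.5504, -0.0041, 0.1522]
ee_rot: [0.779, 0.627, 0.0, 0.0]
ft_force: [-0.1, 1.7, 7.1]
grip_width: 0.003
grasp_force: 3.6
```

step_arm(commands=[0,0,0,-0.0005,0,0,0,0,0,0,-0.001,0,0,0,0,0,0,-0.0015,0,0,0,0,0,0,-0.0015,0,0,0,0,0,0,-0.0015,0,0,0,0,0,0,-0.0015,0,0,0,0,0,0,-0.0015,0,0,0,0,0,0,-0.0015,0,0,0,0,0,0,-0.0015,0,0,0,0,0,0,-0.0015,0,0,0])

```text
clock: 28.0
position: [0.5504, -0.0041, 0.1513]
ee_rot: [0.779, 0.627, 0.0, 0.0]
ft_force: [1.5, 0.9, 7.9]
grip_width: -0.002
grasp_force: 3.7
```

step_arm(commands=[0,0,0,-0.0005,0,0,0,0,0,0,-0.001,0,0,0,0,0,0,-0.0015,0,0,0,0,0,0,-0.0015,0,0,0,0,0,0,-0.0015,0,0,0,0,0,0,-0.0015,0,0,0,0,0,0,-0.0015,0,0,0,0,0,0,-0.0015,0,0,0,0,0,0,-0.0015,0,0,0,0,0,0,-0.0015,0,0,0])

```text
clock: 29.25
position: [0.5502, -0.0041, 0.1501]
ee_rot: [0.779, 0.627, 0.0, 0.0]
ft_force: [1.4, 1.0, 5.3]
grip_width: 0.0
grasp_force: 2.5
```

step_arm(commands=[0,0,0,-0.0005,0,0,0,0,0,0,-0.001,0,0,0,0,0,0,-0.0015,0,0,0,0,0,0,-0.0015,0,0,0,0,0,0,-0.0015,0,0,0,0,0,0,-0.0015,0,0,0,0,0,0,-0.0015,0,0,0,0,0,0,-0.0015,0,0,0,0,0,0,-0.0015,0,0,0,0,0,0,-0.0015,0,0,0])

```text
clock: 30.5
position: [0.55, -0.0041, 0.149]
ee_rot: [0.779, 0.627, -0.0, -0.0]
ft_force: [1.3, 0.5, 2.6]
grip_width: 0.001
grasp_force: 1.2
```

step_arm(commands=[0,0,0,-0.0005,0,0,0,0,0,0,-0.001,0,0,0,0,0,0,-0.0015,0,0,0,0,0,0,-0.0015,0,0,0,0,0,0,-0.0015,0,0,0,0,0,0,-0.0015,0,0,0,0,0,0,-0.0015,0,0,0,0,0,0,-0.0015,0,0,0,0,0,0,-0.0015,0,0,0,0,0,0,-0.0015,0,0,0])

```text
clock: 31.75
position: [0.55, -0.0041, 0.1481]
ee_rot: [0.779, 0.627, -0.0, 0.0]
ft_force: [0.5, 0.7, 2.4]
grip_width: 0.001
grasp_force: 1.2
```

step_arm(commands=[0,0,0,-0.0005,0,0,0,0,0,0,-0.001,0,0,0,0,0,0,-0.0015,0,0,0,0,0,0,-0.0015,0,0,0,0,0,0,-0.0015,0,0,0,0,0,0,-0.0015,0,0,0,0,0,0,-0.0015,0,0,0,0,0,0,-0.0015,0,0,0,0,0,0,-0.0015,0,0,0,0,0,0,-0.0015,0,0,0])

```text
clock: 33.0
position: [0.5501, -0.0041, 0.1474]
ee_rot: [0.779, 0.627, 0.0, 0.0]
ft_force: [-0.4, 0.7, 5.3]
grip_width: -0.0
grasp_force: 2.6
```

step_arm(commands=[0,0,0,-0.0005,0,0,0,0,0,0,-0.001,0,0,0,0,0,0,-0.001,0,0,0,0,0,0,-0.001,0,0,0,0,0,0,-0.001,0,0,0,0,0,0,-0.001,0,0,0,0,0,0,-0.001,0,0,0,0,0,0,-0.001,0,0,0,0,0,0,-0.001,0,0,0,0,0,0,-0.001,0,0,0])

```text
clock: 34.25
position: [0.5501, -0.0041, 0.1468]
ee_rot: [0.779, 0.627, 0.0, 0.0]
ft_force: [-0.7, 0.9, 4.5]
grip_width: -0.001
grasp_force: 2.6
```

step_arm(commands=[0,0,0,-0.0005,0,0,0,0,0,0,-0.001,0,0,0,0,0,0,-0.0015,0,0,0,0,0,0,-0.0015,0,0,0,0,0,0,-0.0015,0,0,0,0,0,0,-0.0015,0,0,0,0,0,0,-0.0015,0,0,0,0,0,0,-0.0015,0,0,0,0,0,0,-0.0015,0,0,0,0,0,0,-0.0015,0,0,0])

```text
clock: 35.5
position: [0.5501, -0.0041, 0.1459]
ee_rot: [0.779, 0.627, 0.0, 0.0]
ft_force: [-0.6, 1.1, 6.2]
grip_width: -0.002
grasp_force: 2.6
```

step_arm(commands=[0,0,0,-0.0005,0,0,0,0,0,0,-0.001,0,0,0,0,0,0,-0.0015,0,0,0,0,0,0,-0.002,0,0,0,0,0,0,-0.002,0,0,0,0,0,0,-0.002,0,0,0,0,0,0,-0.002,0,0,0,0,0,0,-0.002,0,0,0,0,0,0,-0.002,0,0,0,0,0,0,-0.002,0,0,0])

```text
clock: 36.75
position: [0.5502, -0.0041, 0.1451]
ee_rot: [0.779, 0.627, 0.0, 0.0]
ft_force: [-2.0, 0.0, 8.8]
grip_width: 0.002
grasp_force: 4.4
```

step_arm(commands=[0,0,0,-0.0005,0,0,0,0,0,0,-0.001,0,0,0,0,0,0,-0.0015,0,0,0,0,0,0,-0.0015,0,0,0,0,0,0,-0.0015,0,0,0,0,0,0,-0.0015,0,0,0,0,0,0,-0.0015,0,0,0,0,0,0,-0.0015,0,0,0,0,0,0,-0.0015,0,0,0,0,0,0,-0.0015,0,0,0])

```text
clock: 38.0
position: [0.5506, -0.0041, 0.1448]
ee_rot: [0.779, 0.627, 0.001, 0.0]
ft_force: [-3.9, 0.8, 13.6]
grip_width: -0.001
grasp_force: 7.3
```

Force climbs sharply (0.3 mm for +5 N), which looks like the stop. I press a touch more, then back off 6 mm and feel whether the shackle follows.

step_arm(commands=[0,0,0,-0.0006,0,0,0,0,0,0,-0.0006,0,0,0,0,0,0,-0.0006,0,0,0,0,0,0,0.002,0,0,0,0,0,0,0.004,0,0,0,0,0,0,0.006,0,0,0,0,0,0,0.008,0,0,0,0,0,0,0.01,0,0,0,0,0,0,0.01,0,0,0,0,0,0,0.01,0,0,0])

```text
clock: 39.25
position: [0.5498, -0.0041, 0.1494]
ee_rot: [0.779, 0.627, -0.0, -0.0]
ft_force: [0.7, 0.1, 0.7]
grip_width: -0.004
grasp_force: 0.0
```

There is no contact at 6 mm up, so the shackle stays down. I retract and look.

step_arm(commands=[0,0,0,0.05,0,0,0,0,0,0,0.1,0,0,0,0,0,0,0.15,0,0,0,0,0,0,0.2,0,0,0,0,0,0,0.2,0,0,0,0,0,0,0.2,0,0,0,0,0,0,0.2,0,0,0,0,0,0,0.2,0,0,0,0,0,0,0.2,0,0,0,0,0,0,0.2,0,0,0])

```text
clock: 40.5
position: [0.55, -0.0042, 0.2695]
ee_rot: [0.779, 0.627, -0.0, 0.0]
ft_force: [0.6, 0.0, -0.2]
grip_width: -0.003
grasp_force: 0.0
```

Run:
```python
from h import *
print(get_obs()["position"],get_obs()["ft_force"])
for z in (.058,.036): print((proj("scene",W((0,0,z)))-[300,165])*10)
a=shot("scene","s7",(300,165,60,60),10)
```

```text
[ 0.54999439 -0.00418401  0.26950564] [ 0.56066529  0.00823172 -0.15124986]
[[399.56804395 251.51225803]]
[[397.56873518 306.34977883]]
```

View pics/s7.png

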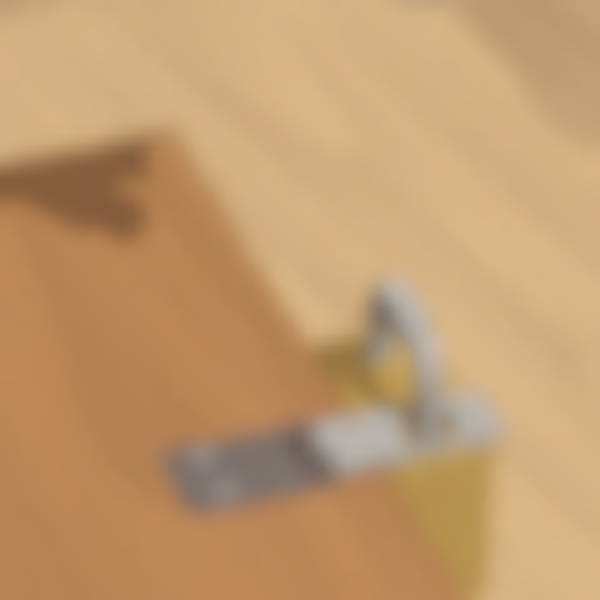

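The shackle's crown is now at ≈ (405,300) in the crop, against ≈ 251 when open, so it is about 20 mm down with its leg through the flat strap. The hand is clear, so I hand in.

```bash
python3 -c "
from workcell import *
print(hand_in())"
```

```text
the job is handed in; nothing more can be done
None
```

The job is handed in: the strap is flat on the lock, the shackle is in line and stays down by itself about 20 mm below open, and the hand is clear; force readings between moves peaked at about 16 N, and the hand-in call returned no verdict.

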